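# Stack the snack pots into a lidded tower

## Task

Build the snack tower on the round wooden stand: seat the blue pot in the stand first, then the yellow pot in the blue one, then the green pot in the yellow one, and close the tower with the black lid, everything fully seated and upright. Leave the red pot, the spice jar, the tin and the shaker where they stand.

Things in the scene. Friction and masses are not known exactly. Their poses are not given: they have to be found in the camera images.
- stand: round wooden stand, a brown disc 90 mm across and 16 mm high, fixed to the worktop, with a round recess 54 mm across and 9 mm deep in its middle; a pot seated in it has its origin 9 mm above the stand's. Round the work: a loaded dish rack behind (front at x 0.56 to 0.59 for y below 0.06), a wall cabinet above x 0.59 from z 0.52 up (y -0.06 to 0.40). Origin: centre of the underside; z up.
- pot_blue: open empty blue plastic snack pot, 60 mm across, 48 mm tall: foot 7 mm tall tapering from 48 to 41 mm across at the bottom, then a straight 3 mm wall, mouth 54 mm. The foot drops into a pot's mouth or the stand with 2-3 mm play, the shoulder rests on the rim: origin then 41 mm above the lower pot's. 80 g, loose, upright. Origin: centre of underside, z up. Bottom of the tower.
- pot_yellow: open empty yellow plastic snack pot, 60 mm across, 48 mm tall: foot 7 mm tall tapering from 48 to 41 mm across at the bottom, then a straight 3 mm wall, mouth 54 mm. The foot drops into a pot's mouth or the stand with 2-3 mm play, the shoulder rests on the rim: origin then 41 mm above the lower pot's. 80 g, loose, upright. Origin: centre of underside, z up. Second of the tower.
- pot_green: open empty green plastic snack pot, 60 mm across, 48 mm tall: foot 7 mm tall tapering from 48 to 41 mm across at the bottom, then a straight 3 mm wall, mouth 54 mm. The foot drops into a pot's mouth or the stand with 2-3 mm play, the shoulder rests on the rim: origin then 41 mm above the lower pot's. 80 g, loose, upright. Origin: centre of underside, z up. Third of the tower.
- lid: black round lid, 62 mm across, 40 mm tall: foot like the pots' (7 mm tall, 41 to 48 mm across), 5 mm disc, and a knob 24 mm across (neck 20 mm) from 12 to 40 mm above the underside. Seated in a pot its origin is 41 mm above that pot's. 50 g, loose, knob up. Origin: centre of underside, z up.
- pot_red: open empty red plastic snack pot, 60 mm across, 48 mm tall: foot 7 mm tall tapering from 48 to 41 mm across at the bottom, then a straight 3 mm wall, mouth 54 mm. The foot drops into a pot's mouth or the stand with 2-3 mm play, the shoulder rests on the rim: origin then 41 mm above the lower pot's. 80 g, loose, upright. Origin: centre of underside, z up. Bystander: leave it.
- spice_a: spice jar with a mustard-yellow cap, 42 mm across, 96 mm tall. A bystander, loose; leave it where it stands. Origin: centre of the underside; z up.
- tin_small: small teal food tin, 58 mm across, 72 mm tall. A bystander, loose; leave it where it stands. Origin: centre of the underside; z up.
- shaker: shaker with a grey domed top, 44 mm across, 90 mm tall. A bystander, loose; leave it where it stands. Origin: centre of the underside; z up.

How it is judged (in metres and radians):
On the way, in this order (a step that is already met when the one before it is completed fails the run):
1. the blue pot sits in the stand (z of pot_blue in the frame of stand between 0.006 and 0.012 m and horizontal distance between pot_blue and stand below 0.008 m and angle between pot_blue's own z axis and vertical below 0.08 rad), for 0.2 s.
2. the yellow pot sits in the blue pot (z of pot_yellow in the frame of pot_blue between 0.038 and 0.044 m and horizontal distance between pot_yellow and pot_blue below 0.008 m and angle between pot_yellow's own z axis and vertical below 0.08 rad), for 0.2 s.
3. the green pot sits in the yellow pot (z of pot_green in the frame of pot_yellow between 0.038 and 0.044 m and horizontal distance between pot_green and pot_yellow below 0.008 m and angle between pot_green's own z axis and vertical below 0.08 rad), for 0.2 s.
4. the lid sits in the green pot (z of lid in the frame of pot_green between 0.038 and 0.044 m and horizontal distance between lid and pot_green below 0.008 m and angle between lid's own z axis and vertical below 0.08 rad), for 0.2 s.
At the end, for the whole second after the job is handed in: Blue pot seated in the stand, yellow in blue, green in yellow, lid in green: heights within 3 mm of fully seated, centres within 8 mm of the one below, tilt under 0.08 rad, at rest; red pot, spice jar, tin and shaker within 30 mm of their start (all of step 1 and all of step 2 and all of step 3 and all of step 4 and linear speed of each of pot_blue, pot_yellow, pot_green, lid below 0.02 m/s and distance of each of pot_red, spice_a, tin_small, shaker from where it was at the start of the episode below 0.03 m); the robot touches nothing.
It fails at once if the red pot is moved 30 mm or more, or tipped over (distance of pot_red from where it was at the start of the episode above 0.03 m or angle between pot_red's own z axis and vertical above 0.5 rad).
It fails at once if the spice jar is moved 30 mm or more, or tipped over (distance of spice_a from where it was at the start of the episode above 0.03 m or angle between spice_a's own z axis and vertical above 0.5 rad).
It fails at once if the tin is moved 30 mm or more, or tipped over (distance of tin_small from where it was at the start of the episode above 0.03 m or angle between tin_small's own z axis and vertical above 0.5 rad).
It fails at once if the shaker is moved 30 mm or more, or tipped over (distance of shaker from where it was at the start of the episode above 0.03 m or angle between shaker's own z axis and vertical above 0.5 rad).
It also fails if it takes over 120 s, if anything falls off the work surface, if the arm or the gripper's body presses on something with over 40 N, if the wrist force passes 120 N, or if a joint passes its speed limit or range.

## Robot

A 6-joint arm with a two-finger parallel gripper is mounted at the origin on a cart in front of the work surface, level with it; the furniture and walls round the work are solid. World frame = base frame: x ahead of the robot, y to its left, z up, the work surface at z = 0. Lengths are in m, angles in degrees, forces in N, time in s.
With the tool pointing down it reaches from about 0.35 to 0.875 m from the base axis. Payload 4.2 kg.
Tool frame: the origin (TCP) lies at the very end of the fingers, on their centre line; the grasp point (between the pads) lies 19 mm behind it; y points along the fingers, z is the direction in which the jaws open and shut, and the axes are right-handed (so a half turn about y gives the same grasp; the last joint's range is limited). The gripper opens to 87 mm and grips with 3 to 60 N. Pads are 19 mm wide; open, the fingers measure 117 mm over their backs; the gripper's body (75 mm by 190 mm) begins 51 mm behind the grasp point.
Start: joints at [-58.407, 22.042, 0.453, 0, -68.411, -14.817], TCP at [0.18, -0.598, 0.223] pointing down, gripper open.
Joint ranges: [-179.83, 179.83], [-69.29, 118.12], [-61.27, 80.66], [-181.25, 117.63], [-171.15, -9.14], [-177.46, 177.46]. Speed limits (degrees/s): [159.86, 159.86, 180, 180, 180, 180].

## Interface

Orientations are given as a 3x3 rotation matrix whose columns are the frame's x, y, z axes.
In Python, from station import r, eyes gives the robot as it stands.
- The arm moves only by the tool play_rows, never from a script. Its argument "deltas" is one flat list of numbers, 5 for each row, row after row: the closure in counts, from 0 (fully open) to 255 (shut), then the shift along the tool's x, y, z in mm, then the turn about the tool's y in rad. In form: [claw, tx, ty, tz, roll, claw, tx, ty, tz, roll, ...]. A call has exactly 10 rows; each row shifts and turns the commanded pose from where the row before left it, along the tool's axes as they then stand; what a row does not reach is not made up. A row lasts 1/10 s, in which the tool goes at most 50 mm and 8.59 degrees, less where a joint would pass 70% of its speed; a pose out of reach is approached as far as the arm can. A call is refused whole if a number of a shift passes 50 or a number of a turn 0.15, either way. A call with a gripper value outside its range is refused whole. The fingers move at their own pace and stop on an object; the grip force is fixed at half the most. Time passes only in rows, so rows that do not move let the fingers close, or fill a call up. It gives the time, the measured TCP pose, the force and the opening at its end, in the units of the state.
- r.sense(): the state, without advancing time (a new reading comes with each control period).
- eyes.capture(name): name is "scene" or "top" or "wrist"; returns a dict with "img" (384x512x3 uint8, blue, green, red), "vfov" (degrees; the focal length in pixels is half the picture's height over the tangent of half this angle, whatever the lens; pixels are square), "cx", "cy" (the principal point, pixels), "R" (3x3) and "t" (3): a world point X has camera coordinates R X + t; the wrist camera has in their place "tool_from_camera" (4x4, takes a point from camera to tool coordinates, whose origin is the TCP and whose axes are the tool frame's). Camera axes: x right, y down, z forward; pixel columns grow to the right and rows downward; lengths in m; the calibration is good to about 2 mm. A picture is of the moment at which its call begins: read the wrist's pose just before it. There is no depth.
- r.finish_job(): hands the job in, once; it reports no verdict.
The state is a dict: "time_s": time; "joints": joint angles; "joint_velocities": joint speeds; "effort": joint torques, N m; "tcp_pos": TCP position; "ee_rot": TCP orientation; "wrist_force": force on the tool from outside, world axes, zero at the start; "moment": the same for the moment, N m; "gripper_width": opening from 0.0 (shut) to 1.0 (fully open).
Only numpy, scipy, OpenCV 4.12 (cv2) and the standard library are available. Lean on these libraries where they do the work, as an engineer would, in place of code of your own. Each camera call takes 0.05 s, during which the arm holds its last target.

## Working session

There is one attempt and no reset: what is moved stays moved. The work goes in short steps, Python scripts to look and compute and a tool call to move; the robot and the scene stay as the last step left them, time stands still between calls to the robot, and variables do not carry over. Pictures are saved under pics/ and viewed, and the job is handed in when it is done.

Besides the shell and the picture viewer there is one more tool, called after "Call:" as name(argument=value, ...), one argument or row to a line, values as JSON. play_rows: Moves the arm, as the interface text tells. Its arguments: {"type":"object","properties":{"deltas":{"type":"array","items":{"type":"number"}}},"required":["deltas"]}

```bash
ls; mkdir -p pics; python3 - <<'E'
from station import r, eyes
import cv2,numpy as np
s=r.sense()
for k,v in s.items(): print(k,np.round(v,3).tolist())
for n in ("scene","top","wrist"):
    c=eyes.capture(n); cv2.imwrite(f"pics/{n}0.png",c["img"])
    print(n,{k:np.round(v,4).tolist() for k,v in c.items() if k!="img"})
E
```

```text
pics
time_s 0.0
joints [-58.408, 22.09, 0.381, -0.031, -68.41, -14.816]
joint_velocities [-0.039, -0.026, -0.023, -0.041, -0.027, 0.04]
effort [0.001, -39.067, 18.741, 4.22, 0.011, -0.0]
tcp_pos [0.18, -0.598, 0.221]
ee_rot [[0.957, -0.001, -0.288], [0.288, 0.002, 0.957], [-0.0, -1.0, 0.002]]
wrist_force [0.172, 1.072, 0.032]
moment [-0.002, 0.031, -0.003]
gripper_width 1.002
scene {'vfov': 47.9605, 'cx': 257.4147, 'cy': 189.7011, 'R': [[-0.685, -0.7285, -0.0024], [-0.3998, 0.3787, -0.8347], [0.609, -0.5708, -0.5507]], 't': [0.2967, 0.2123, 0.9467]}
top {'vfov': 57.5638, 'cx': 261.553, 'cy': 191.5415, 'R': [[-0.0146, -0.9997, 0.0171], [-0.9962, 0.0131, -0.0862], [0.086, -0.0183, -0.9961]], 't': [-0.0044, 0.4772, 0.9723]}
wrist {'vfov': 66.7766, 'cx': 253.0715, 'cy': 198.6907, 'tool_from_camera': [[-0.0009, 0.9586, 0.2847, -0.0786], [0.0013, -0.2847, 0.9586, -0.1638], [1.0, 0.0013, -0.0009, -0.0012], [0.0, 0.0, 0.0, 1.0]]}
```

View pics/scene0.png

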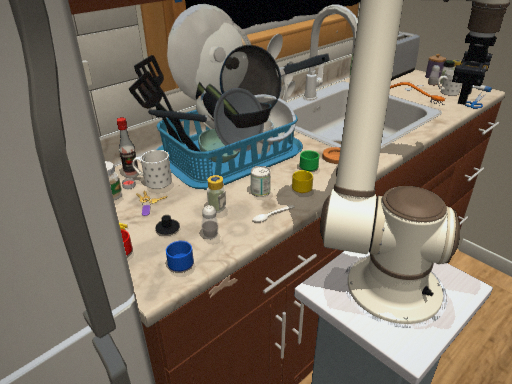

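View pics/top0.png

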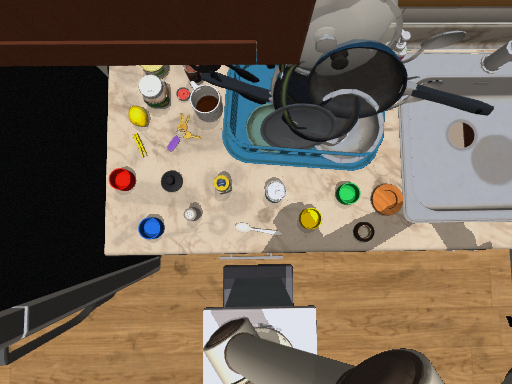

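View pics/wrist0.png

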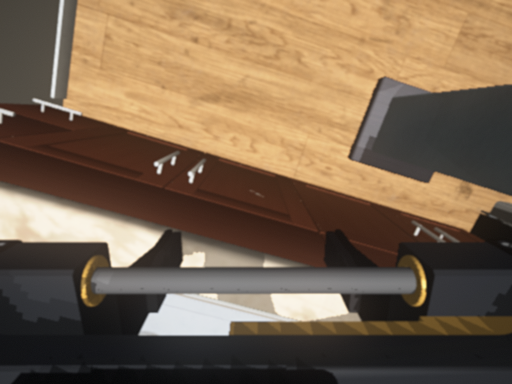

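```bash
cat > h.py <<'E'
from station import r, eyes
import cv2,numpy as np
def px2w(c,u,v,z,R=None,t=None):
    f=c["img"].shape[0]/2/np.tan(np.radians(c["vfov"]/2))
    R=np.array(c["R"]) if R is None else R; t=np.array(c["t"]) if t is None else t
    d=R.T@np.array([(u-c["cx"])/f,(v-c["cy"])/f,1]); o=-R.T@t
    return o+d*(z-o[2])/d[2]
def w2px(c,X,R=None,t=None):
    f=c["img"].shape[0]/2/np.tan(np.radians(c["vfov"]/2))
    R=np.array(c["R"]) if R is None else R; t=np.array(c["t"]) if t is None else t
    p=R@np.array(X)+t
    return np.array([c["cx"]+f*p[0]/p[2],c["cy"]+f*p[1]/p[2]])
def wristRT(s,c):
    T=np.eye(4);T[:3,:3]=s["ee_rot"];T[:3,3]=s["tcp_pos"]
    M=np.linalg.inv(T@np.array(c["tool_from_camera"]))
    return M[:3,:3],M[:3,3]
def hue_mask(img,lo,hi,s=120,v=50):
    return cv2.inRange(cv2.cvtColor(img,cv2.COLOR_BGR2HSV),(lo,s,v),(hi,255,255))
E
python3 - <<'E'
from h import *
c=eyes.capture("top"); im=c["img"]
cv2.imwrite("pics/topz.png",cv2.resize(im[140:260,100:420],None,fx=2.5,fy=2.5,interpolation=cv2.INTER_CUBIC))
for n,u,v,z in [("red",122,180,.048),("blue",151,228,.048),("yel",310,218,.048),("grn",347,194,.048),("lid",172,181,.04),("stand",387,199,.016),("ring",363,232,0.05),("shaker",192,214,.08),("spice",223,183,.096),("tin",275,190,.072)]:
    print(n,np.round(px2w(c,u,v,z),3))
E
```

```text
red [0.512 0.373 0.048]
blue [0.379 0.292 0.048]
yel [ 0.4   -0.143  0.048]
grn [ 0.465 -0.247  0.048]
lid [0.508 0.238 0.04 ]
stand [ 0.451 -0.37   0.016]
ring [ 0.36  -0.287  0.05 ]
shaker [0.415 0.175 0.08 ]
spice [0.494 0.091 0.096]
tin [ 0.476 -0.046  0.072]
```

View pics/topz.png

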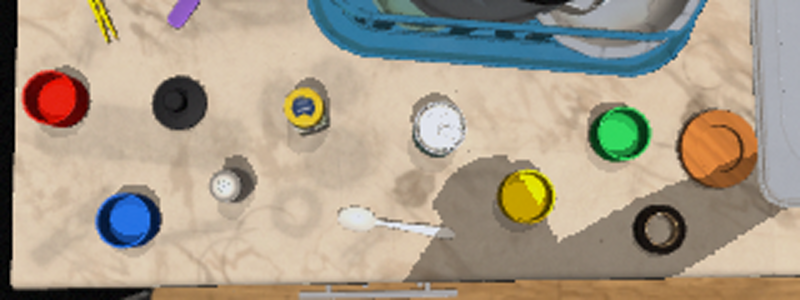

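```bash
cat >> h.py <<'E'
from scipy.optimize import minimize
POT=[(0,.0205),(.007,.024),(.007,.03),(.048,.03)]
LID=[(0,.0205),(.007,.024),(.007,.031),(.012,.031),(.012,.01),(.015,.01),(.015,.012),(.04,.012)]
STAND=[(0,.045),(.016,.045)]
def sil(c,prof,x,y,z0,R,t,S=8,roi=None):
    th=np.linspace(0,2*np.pi,48,endpoint=False)
    u0,v0,u1,v1=roi
    m=np.zeros(((v1-v0)*S,(u1-u0)*S),np.uint8)
    for (za,ra),(zb,rb) in zip(prof[:-1],prof[1:]):
        P=[w2px(c,(x+q*np.cos(a),y+q*np.sin(a),z0+zz),R,t) for zz,q in ((za,ra),(zb,rb)) for a in th]
        P=(np.array(P)-[u0-.5,v0-.5])*S
        cv2.fillConvexPoly(m,cv2.convexHull(P.astype(np.float32)).astype(np.int32),255)
    return cv2.resize(m,(u1-u0,v1-v0),interpolation=cv2.INTER_AREA)/255.
def fit(c,mask,prof,x,y,z0,R=None,t=None,roi=None,pad=25):
    """mask: float/uint8 full image"""
    R=np.array(c["R"]) if R is None else R; t=np.array(c["t"]) if t is None else t
    if roi is None:
        p=[w2px(c,(x+a,y+b,z0+h),R,t) for a in(-.035,.035) for b in (-.035,.035) for h in (0,.05)]
        lo=np.min(p,0)-pad; hi=np.max(p,0)+pad
        roi=(max(0,int(lo[0])),max(0,int(lo[1])),min(512,int(hi[0])),min(384,int(hi[1])))
    M=(mask[roi[1]:roi[3],roi[0]:roi[2]]>0).astype(float)
    f=lambda q:np.abs(sil(c,prof,q[0],q[1],z0,R,t,roi=roi)-M).sum()
    r_=minimize(f,[x,y],method="Nelder-Mead",options=dict(initial_simplex=[[x,y],[x+.008,y],[x,y+.008]],xatol=1e-4,fatol=.5))
    return r_.x,r_.fun,M.sum()
HUE=dict(pot_blue=(100,125),pot_yellow=(22,34),pot_green=(50,80),pot_red=(170,180),stand=(5,16))
E
python3 - <<'E'
from h import *
for n in ("top","scene"):
    c=eyes.capture(n); im=c["img"]
    for k,x,y,pr in [("pot_blue",.379,.292,POT),("pot_yellow",.4,-.143,POT),("pot_green",.465,-.247,POT),("stand",.451,-.37,STAND),("lid",.508,.238,LID)]:
        if k=="lid": m=cv2.inRange(im,(0,0,0),(75,75,75))
        else: m=hue_mask(im,*HUE[k],s=110,v=40)
        q,e,a=fit(c,m,pr,x,y,0,pad=8)
        print(n,k,np.round(q,4),round(e,1),a)
E
```

```text
top pot_blue [0.38   0.2982] 25.4 450.0
top pot_yellow [ 0.3996 -0.1456] 19.6 408.0
top pot_green [ 0.4684 -0.2542] 30.4 409.0
top stand [ 0.4516 -0.3731] 36.2 795.0
top lid [0.5121 0.2466] 23.5 358.0
scene pot_blue [0.3782 0.2982] 46.8 681.0
scene pot_yellow [ 0.3994 -0.1465] 18.1 420.0
scene pot_green [ 0.4666 -0.2532] 33.5 331.0
scene stand [ 0.4533 -0.3714] 160.7 240.0
scene lid [0.509  0.2467] 47.3 317.0
```

Call:
play_rows(
  deltas=[0, 0, 0, 0, 0.146, 0, 0, 0, 0, 0.146, 0, 34, -1, 28, 0, 0, 34, -1, 28, 0, 0, 34, -1, 28, 0, 0, 34, -1, 28, 0, 0, 34, -1, 28, 0, 0, 34, -1, 28, 0, 0, 34, -1, 28, 0, 0, 34, 0, 29, 0],
)

```text
time_s: 1.3
tcp_pos: [0.4535, -0.3719, 0.2299]
ee_rot: [[1.0, 0.001, -0.001], [0.001, -0.0, 1.0], [0.001, -1.0, -0.0]]
wrist_force: [0.8, -0.5, 1.1]
gripper_width: 0.999
```

```bash
cat > w.py <<'E'
from h import *
import sys
def st():
    s=r.sense(); print(s["time_s"],"tcp",np.round(s["tcp_pos"],4),"yaw",np.round(np.degrees(np.arctan2(s["ee_rot"][1][0],s["ee_rot"][0][0])),2),"tilt",np.round(np.array(s["ee_rot"])[2],4),"F",np.round(s["wrist_force"],1),"g",round(s["gripper_width"]*87,1),"j",np.round(s["joints"],0)); return s
def look(name,out,fits=()):
    s=st(); c=eyes.capture("wrist"); cv2.imwrite(f"pics/{out}.png",c["img"]); R,t=wristRT(s,c)
    for k,x,y,z0 in fits:
        pr=STAND if k=="stand" else LID if k=="lid" else POT
        m=cv2.inRange(c["img"],(0,0,0),(75,75,75)) if k=="lid" else hue_mask(c["img"],*HUE[k],s=110,v=30)
        q,e,a=fit(c,m,pr,x,y,z0,R,t,pad=10); print(k,np.round(q,4),"rel",np.round(1e3*(q-s["tcp_pos"][:2]),1),round(e),a)
    return s,c
E
sleep 0.1; python3 -c "
from w import *
look('w','w1',[('stand',.452,-.373,0)])"
```

```text
1.3 tcp [ 0.4535 -0.3719  0.2299] yaw 0.05 tilt [ 6.e-04 -1.e+00 -3.e-04] F [ 0.8 -0.5  1.1] g 86.9 j [-24.  18.  -5.   0. -67. -66.]
stand [ 0.4531 -0.3737] rel [-0.4 -1.8] 100 3555.0
```

View pics/w1.png

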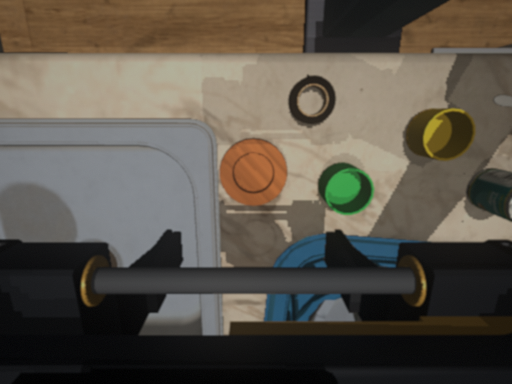

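Call:
play_rows(
  deltas=[0, -5.5, 0, 48, 0, 0, -5.5, 0, 48, 0, 0, -5.5, 0, 48, 0, 0, -5.5, 0, 48, 0, 0, -5.5, 0, 48, 0, 0, -5.5, 0, 48, 0, 0, -5.5, 0, 48, 0, 0, -5.5, 0, 48, 0, 0, -5.5, 0, 48, 0, 0, -5.5, 0, 48, 0],
)

```text
time_s: 2.35
tcp_pos: [0.3962, 0.1086, 0.23]
ee_rot: [[1.0, 0.001, -0.001], [0.001, 0.001, 1.0], [0.001, -1.0, 0.001]]
wrist_force: [0.2, -0.3, 0.6]
gripper_width: 0.998
```

Call:
play_rows(
  deltas=[0, -5, 0, 48, 0, 0, -5, 0, 48, 0, 0, -5, 0, 48, 0, 0, -5, 0, 46, 0, 0, 0, 0, 0, 0, 0, 0, 0, 0, 0, 0, 0, 0, 0, 0, 0, 0, 0, 0, 0, 0, 0, 0, 0, 0, 0, 0, 0, 0, 0],
)

```text
time_s: 3.35
tcp_pos: [0.3769, 0.2961, 0.2298]
ee_rot: [[1.0, 0.0, 0.0], [-0.0, 0.0, 1.0], [0.0, -1.0, 0.0]]
wrist_force: [-0.3, 0.1, 0.4]
gripper_width: 0.996
```

```bash
python3 -c "
from w import *
look('w','w2',[('pot_blue',.379,.298,0)])"
```

```text
3.35 tcp [0.3769 0.2961 0.2298] yaw -0.02 tilt [ 3.e-04 -1.e+00  4.e-04] F [-0.3  0.1  0.4] g 86.6 j [  58.    7.  -19.    0.  -64. -148.]
pot_blue [0.3815 0.2972] rel [4.5 1.1] 168 1868.0
```

View pics/w2.png

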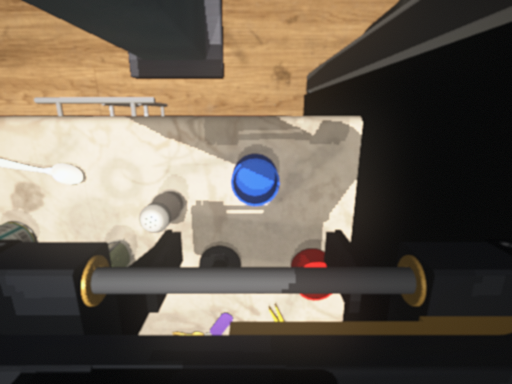

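```bash
python3 -c "
from w import *
s=st(); c=eyes.capture('wrist'); R,t=wristRT(s,c); im=c['img'].copy()
m=hue_mask(im,*HUE['pot_blue'],s=110,v=30)
for q,col in (((.3815,.2972),(255,255,255)),((.379,.298),(0,255,255))):
  for z,rr in ((0.048,.03),(0.007,.03),(.048,.027)):
    P=np.array([w2px(c,(q[0]+rr*np.cos(a),q[1]+rr*np.sin(a),z),R,t) for a in np.linspace(0,6.28,60)])
    cv2.polylines(im,[np.round(P*16).astype(np.int32)],True,col,1,cv2.LINE_AA,4)
a=np.hstack([im[130:230,200:320],c['img'][130:230,200:320],cv2.cvtColor(m,8)[130:230,200:320]])
cv2.imwrite('pics/o2.png',cv2.resize(a,None,fx=2.2,fy=2.2*2,interpolation=0) if 0 else cv2.resize(a,None,fx=2.2,fy=2.2))
"
```

```text
3.4 tcp [0.3769 0.2962 0.2298] yaw -0.01 tilt [ 3.e-04 -1.e+00  4.e-04] F [-0.5 -0.4  0.2] g 87.2 j [  58.    7.  -19.    0.  -64. -148.]
```

View pics/o2.png

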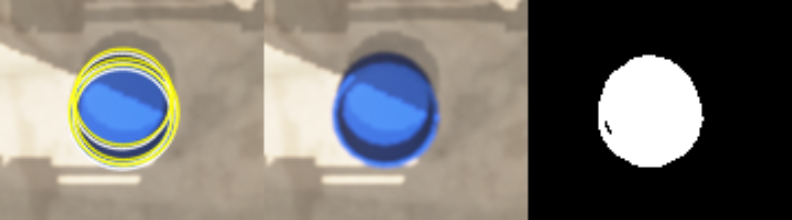

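Call:
play_rows(
  deltas=[0, 3.9, 0, 1.3, 0, 0, 0, 0, 0, -0.15, 0, 0, 0, 0, -0.15, 0, 0, 0, 0, -0.15, 0, 0, 0, 0, -0.15, 0, 0, 0, 0, -0.15, 0, 0, 0, 0, -0.15, 0, 0, 0, 0, -0.15, 0, 0, 45, 0, 0, 0, 0, 45, 0, 0],
)

```text
time_s: 4.45
tcp_pos: [0.3816, 0.2993, 0.1398]
ee_rot: [[0.497, 0.003, -0.868], [0.868, 0.004, 0.497], [0.005, -1.0, -0.0]]
wrist_force: [0.3, 0.1, -0.5]
gripper_width: 0.999
```

```bash
python3 -c "
from w import *
look('w','w3',[('pot_blue',.381,.298,0)])"
```

```text
4.45 tcp [0.3816 0.2993 0.1398] yaw 60.21 tilt [ 5.3e-03 -1.0e+00 -4.0e-04] F [ 0.3  0.1 -0.5] g 86.9 j [ 57.  13. -26.   0. -51. -87.]
pot_blue [0.3811 0.2973] rel [-0.4 -1.9] 286 3301.0
```

View pics/w3.png

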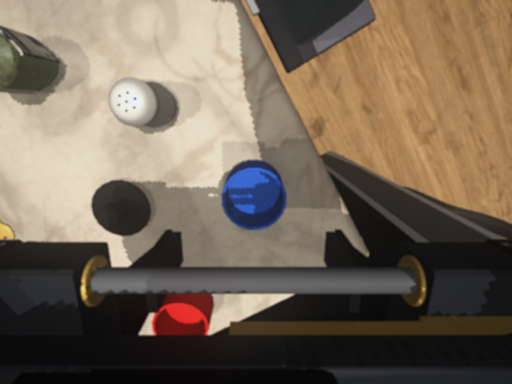

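Call:
play_rows(
  deltas=[0, 0, 40, 0, 0, 0, 0, 40, 0, 0, 0, 0, 25, 0, 0, 0, 0, 14, 0, 0, 0, 0, 0, 0, 0, 0, 0, 0, 0, 0, 0, 0, 0, 0, 0, 0, 0, 0, 0, 0, 0, 0, 0, 0, 0, 0, 0, 0, 0, 0],
)

```text
time_s: 5.5
tcp_pos: [0.3808, 0.2983, 0.0211]
ee_rot: [[0.497, 0.001, -0.868], [0.868, 0.001, 0.497], [0.001, -1.0, -0.0]]
wrist_force: [-0.2, 0.6, -0.0]
gripper_width: 1.003
```

```bash
python3 -c "
from w import *
look('w','w4',[('pot_blue',.381,.298,0)])"
```

```text
5.5 tcp [0.3808 0.2983 0.0211] yaw 60.21 tilt [ 1.1e-03 -1.0e+00 -1.0e-04] F [-0.2  0.6 -0. ] g 87.3 j [ 57.  23. -33.   0. -33. -87.]
pot_blue [0.3808 0.2976] rel [ 0.1 -0.7] 3191 7673.0
```

View pics/w4.png

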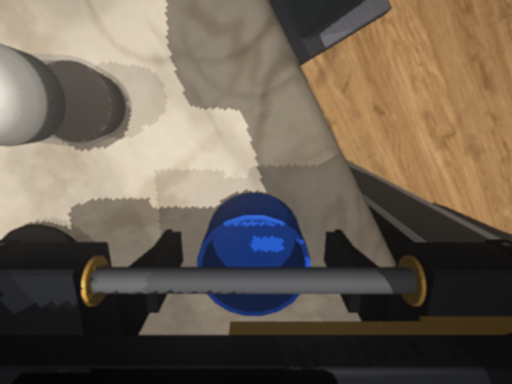

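Call:
play_rows(
  deltas=[255, 0, 0, 0, 0, 255, 0, 0, 0, 0, 255, 0, 0, 0, 0, 255, 0, 0, 0, 0, 255, 0, 0, 0, 0, 255, 0, 0, 0, 0, 255, 0, 0, 0, 0, 255, 0, 0, 0, 0, 255, 0, 0, 0, 0, 255, 0, 0, 0, 0],
)

```text
time_s: 6.55
tcp_pos: [0.3806, 0.2981, 0.0205]
ee_rot: [[0.497, -0.0, -0.868], [0.868, -0.0, 0.497], [-0.0, -1.0, 0.0]]
wrist_force: [1.0, 0.6, -1.3]
gripper_width: 0.687
```

Call:
play_rows(
  deltas=[255, 0, -30, 0, 0, 255, 0, -40, 0, 0, 255, 0, -40, 0, 0, 255, 0, -30, 0, 0.15, 255, 0, -30, 0, 0.15, 255, 0, -20, 0, 0.15, 255, 0, 0, 0, 0.15, 255, 0, 0, 0, 0.15, 255, 0, 0, 0, 0.15, 255, 0, 0, 0, 0.15],
)

```text
time_s: 7.55
tcp_pos: [0.3803, 0.2977, 0.2103]
ee_rot: [[1.0, -0.001, 0.006], [-0.006, -0.0, 1.0], [-0.001, -1.0, -0.0]]
wrist_force: [0.2, 0.1, -0.4]
gripper_width: 0.683
```

```bash
python3 -c "
from w import *
look('w','w5')"
```

```text
7.55 tcp [0.3803 0.2977 0.2103] yaw -0.32 tilt [-6.e-04 -1.e+00 -3.e-04] F [ 0.2  0.1 -0.4] g 59.5 j [  57.    9.  -20.   -0.  -61. -148.]
```

View pics/w5.png

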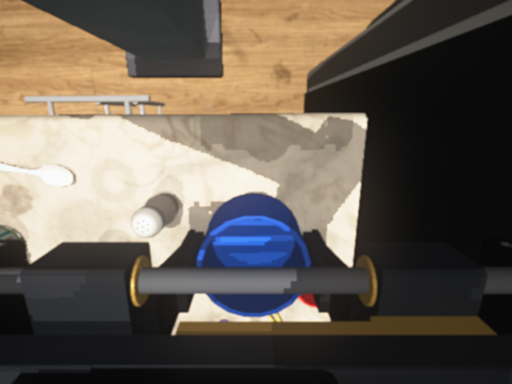

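Call:
play_rows(
  deltas=[255, 5, 0, -48, 0, 255, 5, 0, -48, 0, 255, 5, 0, -48, 0, 255, 5, 0, -48, 0, 255, 5, 0, -48, 0, 255, 5, 0, -48, 0, 255, 5, 0, -48, 0, 255, 5, 0, -48, 0, 255, 5, 0, -48, 0, 255, 5, 0, -48, 0],
)

```text
time_s: 8.6
tcp_pos: [0.4306, -0.1839, 0.2106]
ee_rot: [[1.0, 0.0, -0.003], [0.003, 0.0, 1.0], [0.0, -1.0, 0.0]]
wrist_force: [1.5, 0.8, -0.7]
gripper_width: 0.684
```

Call:
play_rows(
  deltas=[255, 5, 0, -48, 0, 255, 5, 0, -48, 0, 255, 6, 0, -48, 0, 255, 6, 0, -47, 0, 255, 0, 30, 0, 0, 255, 0, 30, 0, 0, 255, 0, 30, 0, 0, 255, 0, 0, 0, 0, 255, 0, 0, 0, 0, 255, 0, 0, 0, 0],
)

```text
time_s: 9.6
tcp_pos: [0.4543, -0.3735, 0.1225]
ee_rot: [[1.0, 0.003, -0.002], [0.002, -0.002, 1.0], [0.003, -1.0, -0.002]]
wrist_force: [1.3, -0.1, -0.6]
gripper_width: 0.683
```

```bash
python3 -c "
from w import *
s,c=look('w','w6')
R,t=wristRT(s,c)
p=s['tcp_pos'];im=c['img']
# rim fit of held pot
m=hue_mask(im,*HUE['pot_blue'],s=110,v=30)
for dx in (-3,0,3):
  P=np.array([w2px(c,(p[0]+dx/1e3+.03*np.cos(a),p[1]+.03*np.sin(a),p[2]+.028),R,t) for a in np.linspace(0,6.28,60)])
  cv2.polylines(im,[np.round(P*16).astype(np.int32)],True,((255,255,255),(0,255,255),(0,0,255))[dx//3+1],1,cv2.LINE_AA,4)
cv2.imwrite('pics/o6.png',cv2.resize(im[140:340,140:360],None,fx=2.7,fy=2.7))
"
```

```text
9.6 tcp [ 0.4543 -0.3735  0.1225] yaw 0.13 tilt [ 0.0029 -1.     -0.002 ] F [ 1.3 -0.1 -0.6] g 59.4 j [-24.  23. -13.   0. -53. -66.]
```

View pics/o6.png

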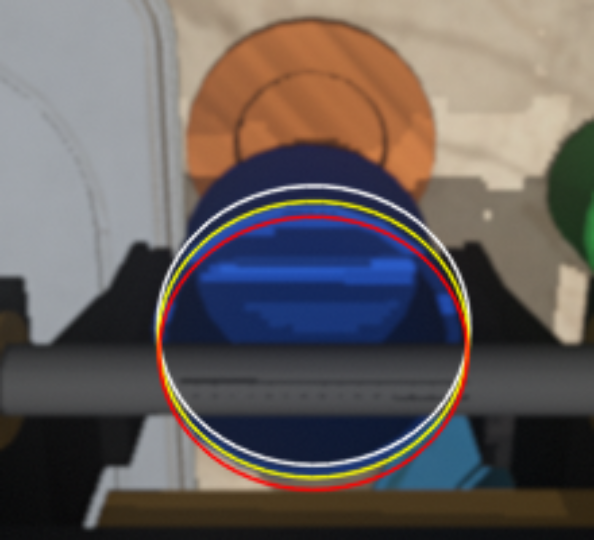

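Call:
play_rows(
  deltas=[255, 0, 30, 0, 0, 255, 0, 20, 0, 0, 255, 0, 10, 0, 0, 255, 0, 0, 0, 0, 255, 0, 0, 0, 0, 255, 0, 0, 0, 0, 255, 0, 0, 0, 0, 255, 0, 0, 0, 0, 255, 0, 0, 0, 0, 255, 0, 0, 0, 0],
)

```text
time_s: 10.65
tcp_pos: [0.4532, -0.3729, 0.0607]
ee_rot: [[1.0, 0.0, -0.001], [0.001, -0.0, 1.0], [0.0, -1.0, -0.0]]
wrist_force: [-0.2, 0.5, -0.0]
gripper_width: 0.685
```

```bash
python3 -c "
from w import *
s,c=look('w','w7')
R,t=wristRT(s,c);im=c['img']
for dx in (-3,0,3):
  P=np.array([w2px(c,(.453+dx/1e3+.045*np.cos(a),-.3735+.045*np.sin(a),.016),R,t) for a in np.linspace(0,6.28,90)])
  cv2.polylines(im,[np.round(P*16).astype(np.int32)],True,((255,255,255),(0,255,255),(0,0,255))[dx//3+1],1,cv2.LINE_AA,4)
cv2.imwrite('pics/o7.png',cv2.resize(im[100:340,140:360],None,fx=2.4,fy=2.4))
c=eyes.capture('scene');cv2.imwrite('pics/s7.png',cv2.resize(c['img'][120:210,270:390],None,fx=4,fy=4))
"
```

```text
10.65 tcp [ 0.4532 -0.3729  0.0607] yaw 0.05 tilt [ 3.e-04 -1.e+00 -1.e-04] F [-0.2  0.5 -0. ] g 59.6 j [-24.  28. -17.  -0. -46. -66.]
```

View pics/o7.png

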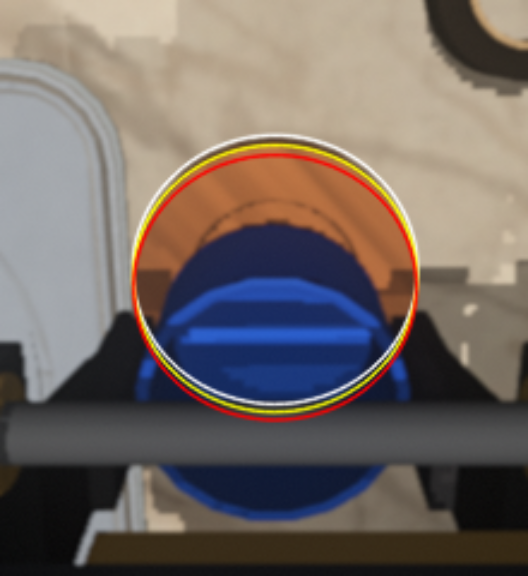

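View pics/s7.png

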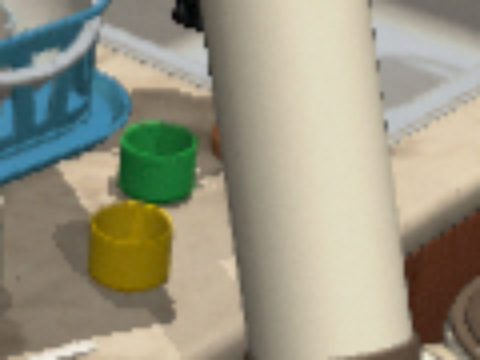

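Call:
play_rows(
  deltas=[255, 1, 10, -0.5, 0, 255, 0, 8, 0, 0, 255, 0, 5, 0, 0, 255, 0, 3, 0, 0, 255, 0, 2, 0, 0, 255, 0, 1.5, 0, 0, 255, 0, 1.5, 0, 0, 255, 0, 0, 0, 0, 255, 0, 0, 0, 0, 255, 0, 0, 0, 0],
)

```text
time_s: 11.75
tcp_pos: [0.4542, -0.3734, 0.0297]
ee_rot: [[1.0, 0.0, -0.001], [0.001, -0.0, 1.0], [0.0, -1.0, -0.0]]
wrist_force: [-0.4, 0.2, -1.0]
gripper_width: 0.686
```

```bash
python3 -c "
from w import *
s,c=look('w','w8')
"
```

```text
11.75 tcp [ 0.4542 -0.3734  0.0297] yaw 0.04 tilt [ 2.e-04 -1.e+00 -1.e-04] F [-0.4  0.2 -1. ] g 59.7 j [-24.  30. -18.  -0. -42. -66.]
```

View pics/w8.png

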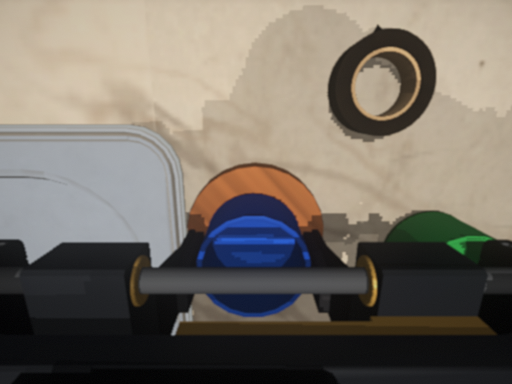

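Call:
play_rows(
  deltas=[0, 0, 0, 0, 0, 0, 0, 0, 0, 0, 0, 0, 0, 0, 0, 0, 0, 0, 0, 0, 0, 0, 0, 0, 0, 0, 0, -30, 0, 0, 0, 0, -45, 0, 0, 0, 0, -45, 0, 0, 0, 0, -45, 0, 0, 0, 0, -35, 0, 0],
)

```text
time_s: 12.8
tcp_pos: [0.4545, -0.3737, 0.233]
ee_rot: [[1.0, 0.003, -0.001], [0.001, -0.002, 1.0], [0.003, -1.0, -0.002]]
wrist_force: [0.4, -0.7, -0.5]
gripper_width: 1.001
```

```bash
python3 -c "
from w import *
s,c=look('w','w9',[('pot_blue',.453,-.373,.009),('pot_green',.4675,-.254,0),('pot_yellow',.3995,-.146,0)])
"
```

```text
12.8 tcp [ 0.4545 -0.3737  0.233 ] yaw 0.06 tilt [ 0.003  -1.     -0.0019] F [ 0.4 -0.7 -0.5] g 87.0 j [-24.  18.  -4.   0. -68. -66.]
pot_blue [ 0.4551 -0.3749] rel [ 0.6 -1.2] 200 1909.0
pot_green [ 0.4697 -0.2556] rel [ 15.2 118.1] 732 1483.0
pot_yellow [ 0.3997 -0.1462] rel [-54.7 227.5] 791 2180.0
```

View pics/w9.png

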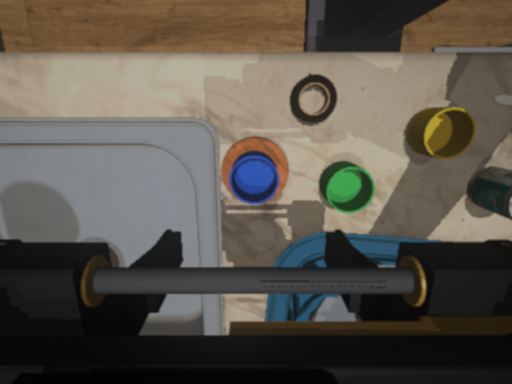

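Call:
play_rows(
  deltas=[0, -11, 0, 45.5, 0, 0, -11, 0, 45.5, 0, 0, -11, 0, 45.5, 0, 0, -11, 0, 45.5, 0, 0, -11, 0, 45.5, 0, 0, 0, 0, 0, 0, 0, 0, 0, 0, 0, 0, 0, 0, 0, 0, 0, 0, 0, 0, 0, 0, 0, 0, 0, 0],
)

```text
time_s: 13.85
tcp_pos: [0.399, -0.1468, 0.2292]
ee_rot: [[1.0, -0.001, 0.001], [-0.001, -0.0, 1.0], [-0.001, -1.0, -0.0]]
wrist_force: [0.8, -0.1, 0.2]
gripper_width: 1.002
```

```bash
python3 -c "
from w import *
s,c=look('w','w10',[('pot_yellow',.3995,-.146,0)])
for n in ('top','scene'):
  c=eyes.capture(n);cv2.imwrite(f'pics/{n}10.png',c['img'])
  m=hue_mask(c['img'],*HUE['pot_blue'],s=110,v=30)
  for z in (.009,.016): print(n,z,fit(c,m,POT,.453,-.373,z,pad=8))
"
```

```text
13.85 tcp [ 0.399  -0.1468  0.2292] yaw -0.08 tilt [-7.e-04 -1.e+00 -1.e-04] F [ 0.8 -0.1  0.2] g 87.2 j [  2.   2. -25.   0. -63. -92.]
pot_yellow [ 0.4013 -0.1468] rel [2.2 0. ] 107 1943.0
top 0.009 (array([ 0.4825, -0.2645]), np.float64(0.0), np.float64(0.0))
top 0.016 (array([ 0.4825, -0.2645]), np.float64(0.0), np.float64(0.0))
scene 0.009 (array([ 0.45269531, -0.37446094]), np.float64(39.38431372549019), np.float64(301.0))
scene 0.016 (array([ 0.44483984, -0.36370703]), np.float64(44.705882352941174), np.float64(301.0))
```

View pics/w10.png

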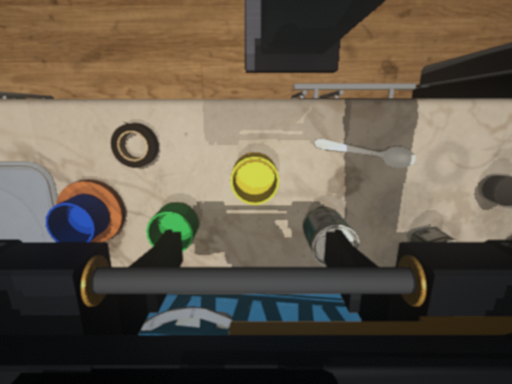

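View pics/scene10.png

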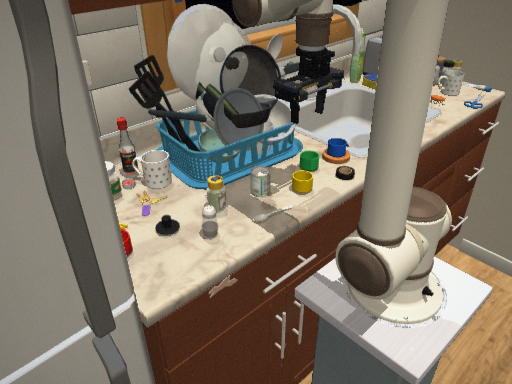

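Call:
play_rows(
  deltas=[0, 1.5, 40, 0, 0, 0, 0, 40, 0, 0, 0, 0, 40, 0, 0, 0, 0, 40, 0, 0, 0, 0, 30, 0, 0, 0, 0, 18, 0, 0, 0, 0, 0, 0, 0, 0, 0, 0, 0, 0, 0, 0, 0, 0, 0, 0, 0, 0, 0, 0],
)

```text
time_s: 15.0
tcp_pos: [0.4014, -0.1459, 0.0227]
ee_rot: [[1.0, 0.003, -0.001], [0.001, 0.0, 1.0], [0.003, -1.0, 0.0]]
wrist_force: [0.3, -0.6, 0.3]
gripper_width: 0.999
```

```bash
cat >> w.py <<'E'
def held(out,cols=(-3,0,3),zr=.028):
    s=st(); c=eyes.capture("wrist"); R,t=wristRT(s,c); im=c["img"]; p=s["tcp_pos"]
    for i,dx in enumerate(cols):
        P=np.array([w2px(c,(p[0]+dx/1e3+.03*np.cos(a),p[1]+.03*np.sin(a),p[2]+zr),R,t) for a in np.linspace(0,6.28,60)])
        cv2.polylines(im,[np.round(P*16).astype(np.int32)],True,((255,255,255),(0,255,0),(0,0,255))[i],1,cv2.LINE_AA,4)
    cv2.imwrite(f"pics/{out}.png",cv2.resize(im[100:340,140:360],None,fx=2.4,fy=2.4))
E
python3 -c "
from w import *
held('o11')
"
```

```text
15.0 tcp [ 0.4014 -0.1459  0.0227] yaw 0.05 tilt [ 0.003 -1.     0.   ] F [ 0.3 -0.6  0.3] g 87.0 j [  2.  19. -41.   0. -30. -92.]
```

View pics/o11.png

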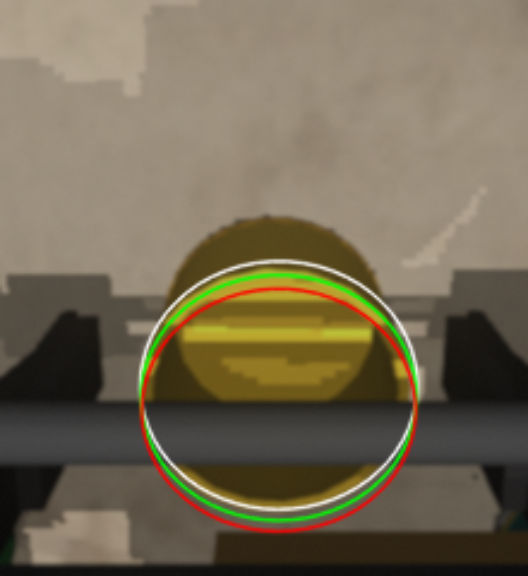

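Call:
play_rows(
  deltas=[0, -0.5, 0, 0, 0, 255, 0, 0, 0, 0, 255, 0, 0, 0, 0, 255, 0, 0, 0, 0, 255, 0, 0, 0, 0, 255, 0, 0, 0, 0, 255, 0, 0, 0, 0, 255, 0, 0, 0, 0, 255, 0, 0, 0, 0, 255, 0, 0, 0, 0],
)

```text
time_s: 16.05
tcp_pos: [0.4, -0.1459, 0.0215]
ee_rot: [[1.0, -0.0, -0.001], [0.001, 0.0, 1.0], [-0.0, -1.0, 0.0]]
wrist_force: [0.2, 0.8, 0.8]
gripper_width: 0.689
```

```bash
python3 -c "
from w import *
held('o12',zr=.0275)
"
```

```text
16.05 tcp [ 0.4    -0.1459  0.0215] yaw 0.05 tilt [-0. -1.  0.] F [0.2 0.8 0.8] g 60.0 j [  2.  19. -41.  -0. -30. -92.]
```

View pics/o12.png

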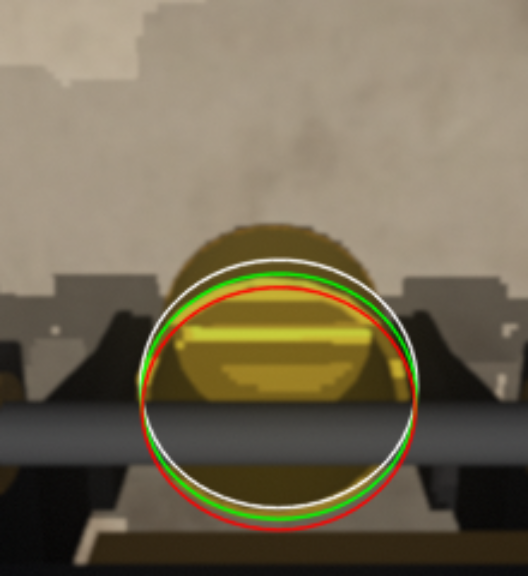

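Call:
play_rows(
  deltas=[255, 0, -30, 0, 0, 255, 0, -45, 0, 0, 255, 0, -45, 0, 0, 255, 11, 0, -45.6, 0, 255, 11, 0, -45.6, 0, 255, 11, 0, -45.6, 0, 255, 11, 0, -45.6, 0, 255, 11, 0, -45.6, 0, 255, 0, 0, 0, 0, 255, 0, 0, 0, 0],
)

```text
time_s: 17.1
tcp_pos: [0.4542, -0.3743, 0.1401]
ee_rot: [[1.0, -0.002, 0.002], [-0.002, 0.002, 1.0], [-0.002, -1.0, 0.002]]
wrist_force: [-0.2, -0.4, -0.1]
gripper_width: 0.69
```

Call:
play_rows(
  deltas=[255, 0, 20, 0, 0, 255, 0, 10, 0, 0, 255, 0, 0, 0, 0, 255, 0, 0, 0, 0, 255, 0, 0, 0, 0, 255, 0, 0, 0, 0, 255, 0, 0, 0, 0, 255, 0, 0, 0, 0, 255, 0, 0, 0, 0, 255, 0, 0, 0, 0],
)

```text
time_s: 18.1
tcp_pos: [0.4551, -0.3739, 0.1116]
ee_rot: [[1.0, 0.0, -0.001], [0.001, -0.0, 1.0], [0.0, -1.0, -0.0]]
wrist_force: [0.7, -0.1, -0.2]
gripper_width: 0.691
```

```bash
cat >> w.py <<'E'
def over(out,bx,by,bz,hz,dxs=(-3,0,3),rr=.03):
    """green/white/red circles: lower rim candidates (bx+dx,by,bz); cyan/magenta: held rim at dx -1.5,0 with rim height hz above tip"""
    s=st(); c=eyes.capture("wrist"); R,t=wristRT(s,c); im=c["img"].copy(); p=s["tcp_pos"]
    L=[(bx+d/1e3,by,bz,col) for d,col in zip(dxs,((255,255,255),(0,255,0),(0,0,255)))]+[(p[0]+d/1e3,p[1],p[2]+hz,col) for d,col in ((-3,(255,255,0)),(0,(255,0,255)))]
    for x,y,z,col in L:
        P=np.array([w2px(c,(x+rr*np.cos(a),y+rr*np.sin(a),z),R,t) for a in np.linspace(0,6.28,60)])
        cv2.polylines(im,[np.round(P*16).astype(np.int32)],True,col,1,cv2.LINE_AA,4)
    a=np.hstack([c["img"][130:340,170:340],im[130:340,170:340]])
    cv2.imwrite(f"pics/{out}.png",cv2.resize(a,None,fx=2.3,fy=2.3))
E
python3 -c "
from w import *
over('o13',.454,-.374,.057,.0265)
"
```

```text
18.1 tcp [ 0.4551 -0.3739  0.1116] yaw 0.04 tilt [ 1.e-04 -1.e+00 -0.e+00] F [ 0.7 -0.1 -0.2] g 60.1 j [-24.  24. -13.   0. -52. -66.]
```

View pics/o13.png

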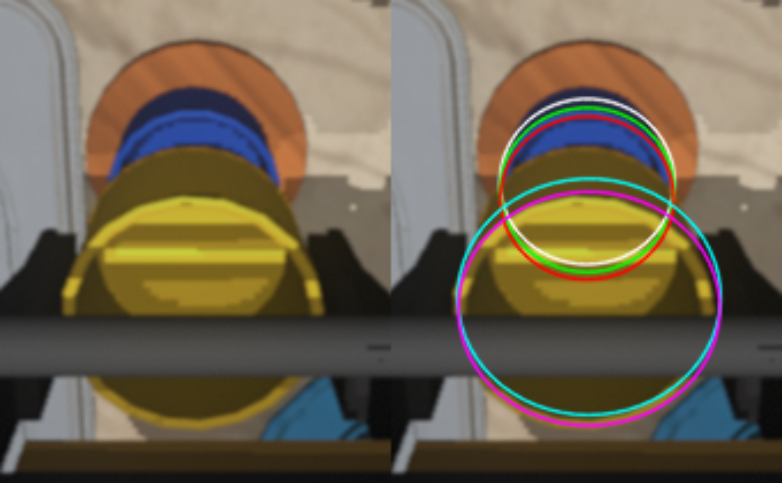

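Call:
play_rows(
  deltas=[255, -0.7, 12, 0.2, 0, 255, 0, 10, 0, 0, 255, 0, 6, 0, 0, 255, 0, 4, 0, 0, 255, 0, 3, 0, 0, 255, 0, 2, 0, 0, 255, 0, 2, 0, 0, 255, 0, 1, 0, 0, 255, 0, 0, 0, 0, 255, 0, 0, 0, 0],
)

```text
time_s: 19.15
tcp_pos: [0.4546, -0.3737, 0.0718]
ee_rot: [[1.0, 0.0, -0.001], [0.001, -0.0, 1.0], [0.0, -1.0, -0.0]]
wrist_force: [0.2, -0.4, -0.5]
gripper_width: 0.69
```

```bash
python3 -c "
from w import *
over('o14',.454,-.374,.057,.0265)
"
```

```text
19.15 tcp [ 0.4546 -0.3737  0.0718] yaw 0.05 tilt [ 4.e-04 -1.e+00 -2.e-04] F [ 0.2 -0.4 -0.5] g 60.0 j [-24.  27. -16.   0. -47. -66.]
```

View pics/o14.png

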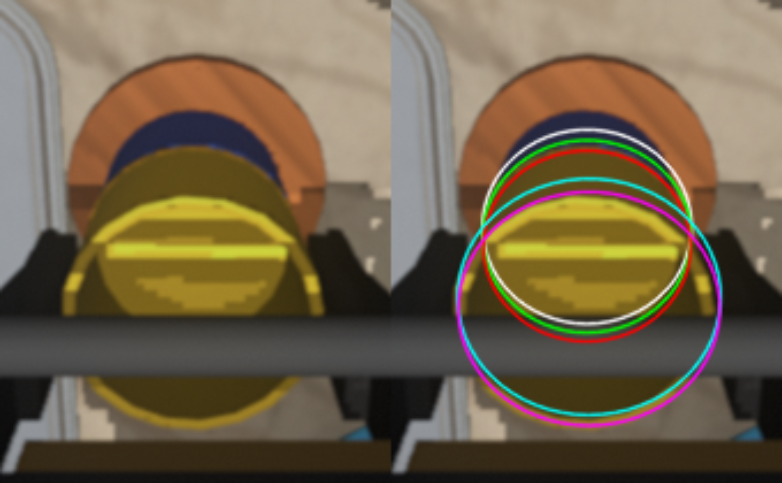

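Call:
play_rows(
  deltas=[255, 0, 0.7, 0, 0, 255, 0, 0, 0, 0, 0, 0, 0, 0, 0, 0, 0, 0, 0, 0, 0, 0, 0, 0, 0, 0, 0, 0, 0, 0, 0, 0, -25, 0, 0, 0, 0, -45, 0, 0, 0, 0, -45, 0, 0, 0, 0, -45, 0, 0],
)

```text
time_s: 20.2
tcp_pos: [0.4541, -0.3736, 0.2324]
ee_rot: [[1.0, -0.0, -0.001], [0.001, 0.0, 1.0], [-0.0, -1.0, 0.0]]
wrist_force: [0.8, 0.1, -0.7]
gripper_width: 1.0
```

Call:
play_rows(
  deltas=[0, 3, 0, 39.5, 0, 0, 3, 0, 39.5, 0, 0, 3.5, 0, 39.5, 0, 0, 0, 0, 0, 0, 0, 0, 0, 0, 0, 0, 0, 0, 0, 0, 0, 0, 0, 0, 0, 0, 0, 0, 0, 0, 0, 0, 0, 0, 0, 0, 0, 0, 0, 0],
)

```text
time_s: 21.2
tcp_pos: [0.4637, -0.2556, 0.2307]
ee_rot: [[1.0, -0.0, -0.0], [0.0, 0.0, 1.0], [-0.0, -1.0, 0.0]]
wrist_force: [-0.1, -0.6, -0.5]
gripper_width: 0.997
```

```bash
python3 -c "
from w import *
s,c=look('w','w15',[('pot_green',.4675,-.254,0),('pot_yellow',.454,-.374,.05)])
c=eyes.capture('scene');cv2.imwrite('pics/s15.png',cv2.resize(c['img'][100:220,240:400],None,fx=4,fy=4))
for k,z in (('pot_yellow',.05),('pot_yellow',.057)):
  print(k,z,fit(c,hue_mask(c['img'],*HUE[k],s=110,v=30),POT,.454,-.374,z,pad=5))
"
```

```text
21.2 tcp [ 0.4637 -0.2556  0.2307] yaw 0.0 tilt [-2.e-04 -1.e+00  0.e+00] F [-0.1 -0.6 -0.5] g 86.7 j [-11.  12. -12.   0. -65. -79.]
pot_green [ 0.4704 -0.2554] rel [6.6 0.1] 251 1772.0
pot_yellow [ 0.4558 -0.3756] rel [  -7.9 -120. ] 217 2926.0
pot_yellow 0.05 (array([ 0.45707568, -0.37418457]), np.float64(152.68235294117648), np.float64(193.0))
pot_yellow 0.057 (array([ 0.44913086, -0.36351953]), np.float64(160.05490196078432), np.float64(193.0))
```

View pics/w15.png

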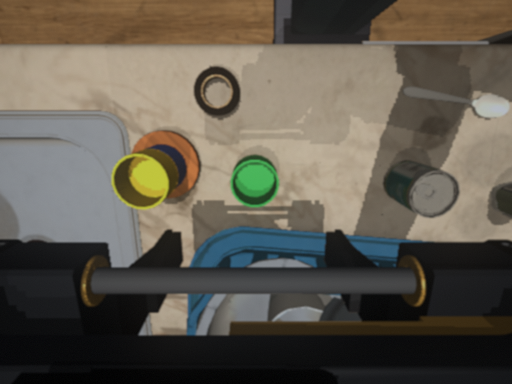

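View pics/s15.png

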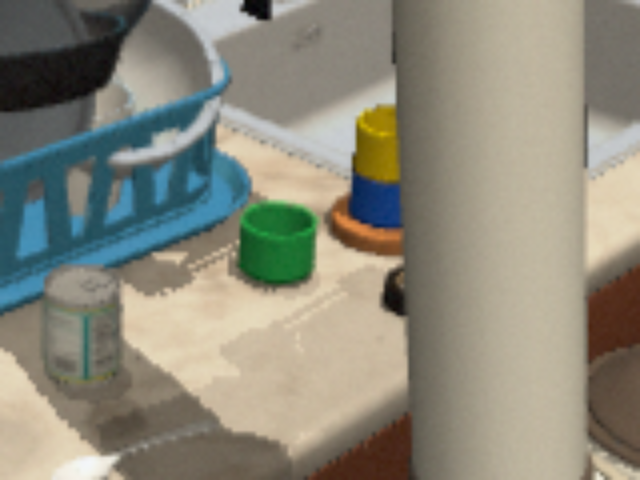

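Call:
play_rows(
  deltas=[0, 5.3, 30, 0.5, 0, 0, 0, 40, 0, 0, 0, 0, 40, 0, 0, 0, 0, 40, 0, 0, 0, 0, 40, 0, 0, 0, 0, 19, 0, 0, 0, 0, 0, 0, 0, 0, 0, 0, 0, 0, 0, 0, 0, 0, 0, 0, 0, 0, 0, 0],
)

```text
time_s: 22.3
tcp_pos: [0.4703, -0.2549, 0.0235]
ee_rot: [[1.0, 0.003, -0.001], [0.001, -0.001, 1.0], [0.003, -1.0, -0.001]]
wrist_force: [0.3, -0.6, 0.2]
gripper_width: 1.004
```

```bash
python3 -c "
from w import *
held('o16',zr=.0255)
"
```

```text
22.3 tcp [ 0.4703 -0.2549  0.0235] yaw 0.06 tilt [ 3.4e-03 -1.0e+00 -8.0e-04] F [ 0.3 -0.6  0.2] g 87.3 j [-11.  27. -26.   0. -37. -79.]
```

View pics/o16.png

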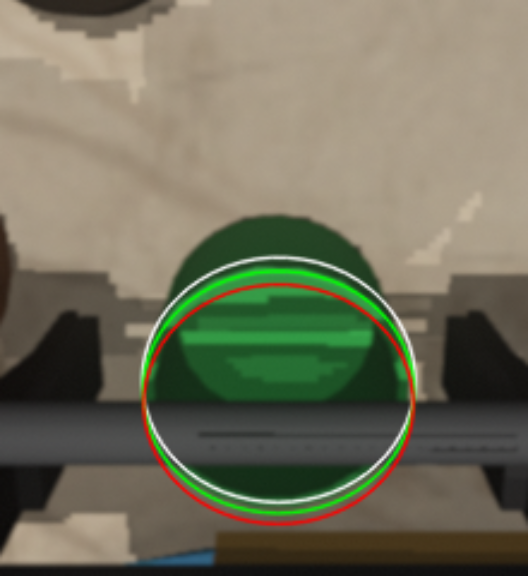

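Call:
play_rows(
  deltas=[0, 0, 0, 0, 0, 255, 0, 0, 0, 0, 255, 0, 0, 0, 0, 255, 0, 0, 0, 0, 255, 0, 0, 0, 0, 255, 0, 0, 0, 0, 255, 0, 0, 0, 0, 255, 0, 0, 0, 0, 255, 0, 0, 0, 0, 255, 0, 0, 0, 0],
)

```text
time_s: 23.35
tcp_pos: [0.4691, -0.2546, 0.0218]
ee_rot: [[1.0, -0.0, -0.001], [0.001, 0.0, 1.0], [-0.0, -1.0, 0.0]]
wrist_force: [0.5, 1.2, 0.5]
gripper_width: 0.689
```

```bash
python3 -c "
from w import *
st()"
```

```text
23.35 tcp [ 0.4691 -0.2546  0.0218] yaw 0.04 tilt [-1.e-04 -1.e+00  0.e+00] F [0.5 1.2 0.5] g 59.9 j [-11.  27. -26.  -0. -37. -79.]
```

Call:
play_rows(
  deltas=[255, 0, -30, 0, 0, 255, 0, -45, 0, 0, 255, 0, -45, 0, 0, 255, 0, -25, 0, 0, 255, -4.8, 0, -40, 0, 255, -4.7, 0, -40, 0, 255, -4.8, 0, -39, 0, 255, 0, 8, 0, 0, 255, 0, 0, 0, 0, 255, 0, 0, 0, 0],
)

```text
time_s: 24.35
tcp_pos: [0.4545, -0.3729, 0.1582]
ee_rot: [[1.0, -0.002, -0.001], [0.001, 0.001, 1.0], [-0.002, -1.0, 0.001]]
wrist_force: [0.0, 0.2, 0.1]
gripper_width: 0.688
```

Call:
play_rows(
  deltas=[255, 0, 6, 0, 0, 255, 0, 0, 0, 0, 255, 0, 0, 0, 0, 255, 0, 0, 0, 0, 255, 0, 0, 0, 0, 255, 0, 0, 0, 0, 255, 0, 0, 0, 0, 255, 0, 0, 0, 0, 255, 0, 0, 0, 0, 255, 0, 0, 0, 0],
)

```text
time_s: 25.35
tcp_pos: [0.4549, -0.3737, 0.1528]
ee_rot: [[1.0, -0.0, -0.001], [0.001, 0.0, 1.0], [-0.0, -1.0, 0.0]]
wrist_force: [-0.2, -1.0, -0.9]
gripper_width: 0.679
```

```bash
python3 -c "
from w import *
over('o17',.4545,-.374,.098,.0262)
"
```

```text
25.35 tcp [ 0.4549 -0.3737  0.1528] yaw 0.04 tilt [-1.e-04 -1.e+00  0.e+00] F [-0.2 -1.  -0.9] g 59.0 j [-24.  22. -10.   0. -58. -66.]
```

View pics/o17.png

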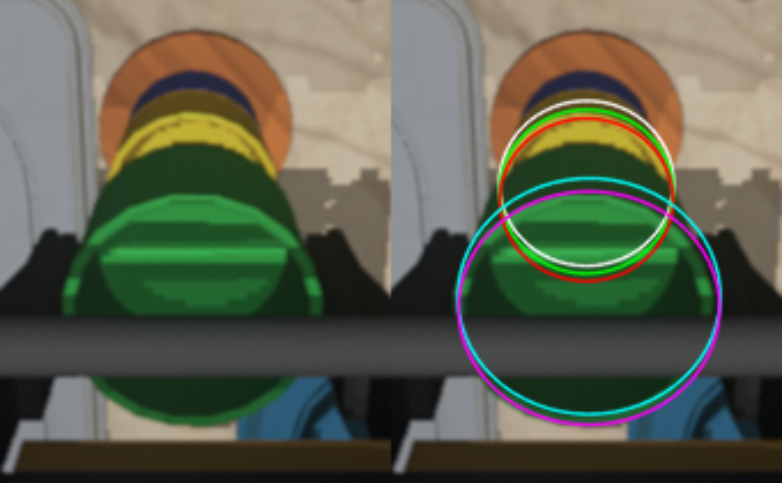

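Call:
play_rows(
  deltas=[255, 0, 12, 0, 0, 255, 0, 10, 0, 0, 255, 0, 6, 0, 0, 255, 0, 4, 0, 0, 255, 0, 3, 0, 0, 255, 0, 2, 0, 0, 255, 0, 2, 0, 0, 255, 0, 1, 0, 0, 255, 0, 0, 0, 0, 255, 0, 0, 0, 0],
)

```text
time_s: 26.4
tcp_pos: [0.455, -0.3737, 0.113]
ee_rot: [[1.0, 0.0, -0.001], [0.001, -0.0, 1.0], [0.0, -1.0, -0.0]]
wrist_force: [-0.1, 0.7, -1.1]
gripper_width: 0.683
```

```bash
python3 -c "
from w import *
over('o18',.4545,-.374,.098,.0262)
"
```

```text
26.4 tcp [ 0.455  -0.3737  0.113 ] yaw 0.05 tilt [ 4.e-04 -1.e+00 -2.e-04] F [-0.1  0.7 -1.1] g 59.4 j [-24.  24. -13.   0. -53. -66.]
```

View pics/o18.png

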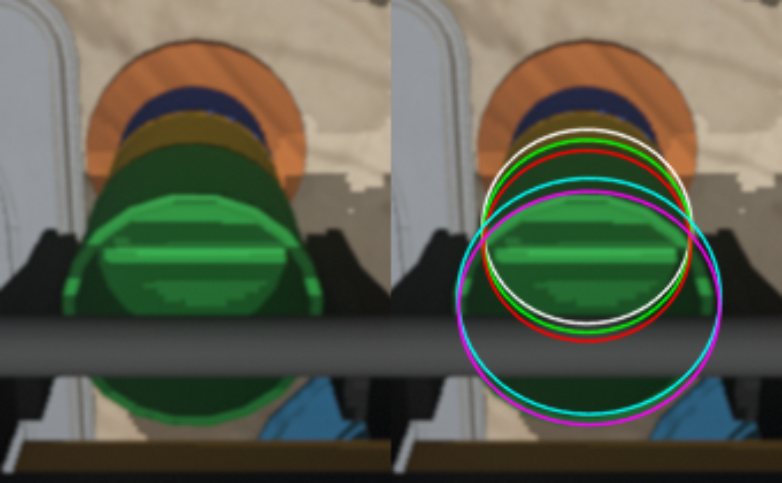

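Call:
play_rows(
  deltas=[255, 0, 0.5, 0, 0, 255, 0, 0, 0, 0, 0, 0, 0, 0, 0, 0, 0, 0, 0, 0, 0, 0, 0, 0, 0, 0, 0, 0, 0, 0, 0, 0, -25, 0, 0, 0, 0, -45, 0, 0, 0, 0, -45, 0, 0, 0, 0, -5, 0, 0],
)

```text
time_s: 27.45
tcp_pos: [0.4577, -0.3757, 0.2394]
ee_rot: [[1.0, 0.011, -0.002], [0.002, -0.008, 1.0], [0.011, -1.0, -0.008]]
wrist_force: [-0.2, 0.3, -0.4]
gripper_width: 0.997
```

Call:
play_rows(
  deltas=[0, -8, 0, 47, 0, 0, -8, 0, 47, 0, 0, -8, 0, 47, 0, 0, -8, 0, 47, 0, 0, -8, 0, 47, 0, 0, 0, 0, 48, 0, 0, 0, 0, 48, 0, 0, 0, 0, 48, 0, 0, 10, 0, 48, 0, 0, 14, 0, 47, 0],
)

```text
time_s: 28.45
tcp_pos: [0.4379, 0.1023, 0.2327]
ee_rot: [[1.0, 0.001, -0.002], [0.002, 0.001, 1.0], [0.001, -1.0, 0.001]]
wrist_force: [1.3, 0.2, 0.5]
gripper_width: 0.998
```

Call:
play_rows(
  deltas=[0, 14, 0, 47, 0, 0, 14, 0, 47, 0, 0, 20, 0, 45, 0, 0, 20, 0, 7, 0, 0, 0, 0, 0, 0, 0, 0, 0, 0, 0, 0, 0, 0, 0, 0, 0, 0, 0, 0, 0, 0, 0, 0, 0, 0, 0, 0, 0, 0, 0],
)

```text
time_s: 29.45
tcp_pos: [0.5063, 0.246, 0.2328]
ee_rot: [[1.0, 0.001, -0.0], [0.0, 0.0, 1.0], [0.001, -1.0, 0.0]]
wrist_force: [-0.6, 0.3, 0.3]
gripper_width: 0.998
```

```bash
python3 -c "
from w import *
s,c=look('w','w19',[('lid',.511,.2466,0)])
c=eyes.capture('scene');cv2.imwrite('pics/s19.png',cv2.resize(c['img'][100:220,240:400],None,fx=4,fy=4))
for k,z in (('pot_green',.091),('pot_green',.098),('pot_yellow',.05)):
  print(k,z,fit(c,hue_mask(c['img'],*HUE[k],s=110,v=30),POT,.454,-.374,z,pad=5))
c=eyes.capture('top');cv2.imwrite('pics/t19.png',c['img'])
for k,z in (('pot_green',.091),('pot_green',.098)):
  print(k,z,fit(c,hue_mask(c['img'],*HUE[k],s=110,v=30),POT,.454,-.374,z,pad=5))
"
```

```text
29.45 tcp [0.5063 0.246  0.2328] yaw 0.02 tilt [ 5.e-04 -1.e+00  5.e-04] F [-0.6  0.3  0.3] g 86.9 j [  42.   16.   -8.   -0.  -67. -132.]
lid [0.5139 0.2461] rel [7.7 0.1] 166 1480.0
pot_green 0.091 (array([ 0.45444531, -0.37487654]), np.float64(44.35686274509804), np.float64(313.0))
pot_green 0.098 (array([ 0.44554773, -0.36222327]), np.float64(52.48235294117647), np.float64(313.0))
pot_yellow 0.05 (array([ 0.45395844, -0.37418046]), np.float64(138.21176470588236), np.float64(209.0))
pot_green 0.091 (array([ 0.454, -0.374]), np.float64(29.4078431372549), np.float64(563.0))
pot_green 0.098 (array([ 0.45370562, -0.37103429]), np.float64(34.49019607843137), np.float64(563.0))
```

View pics/w19.png

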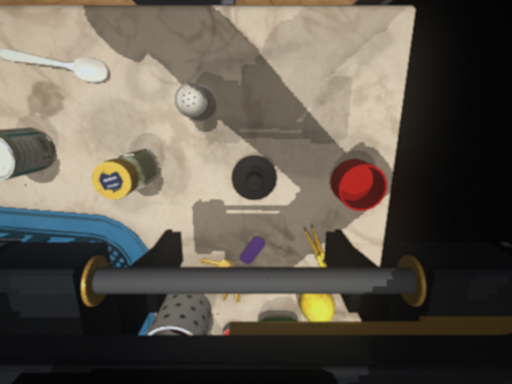

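View pics/s19.png

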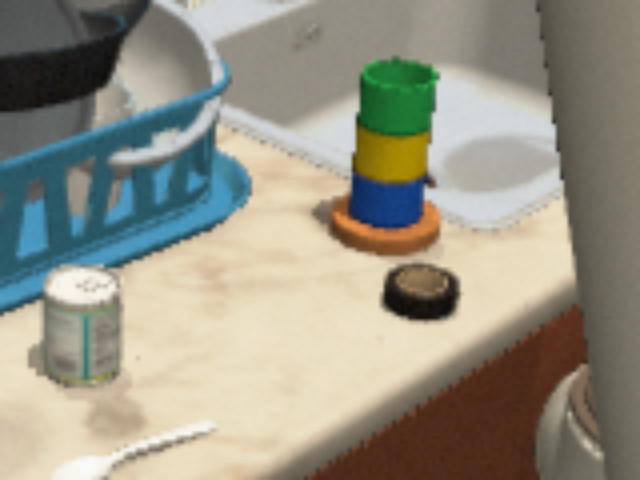

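Call:
play_rows(
  deltas=[0, 6.2, 30, 0, 0, 0, 0, 40, 0, 0, 0, 0, 40, 0, 0, 0, 0, 40, 0, 0, 0, 0, 30, 0, 0, 0, 0, 20, 0, 0, 0, 0, 10, 0, 0, 0, 0, 0, 0, 0, 0, 0, 0, 0, 0, 0, 0, 0, 0, 0],
)

```text
time_s: 30.6
tcp_pos: [0.5135, 0.2471, 0.0238]
ee_rot: [[1.0, 0.002, -0.001], [0.001, 0.002, 1.0], [0.002, -1.0, 0.002]]
wrist_force: [0.0, -0.5, -0.9]
gripper_width: 1.001
```

```bash
python3 -c "
from w import *
s,c=look('w','w20')
R,t=wristRT(s,c);im=c['img'].copy();p=s['tcp_pos']
for dx,col in ((-3,(255,255,255)),(0,(0,255,0)),(3,(0,0,255))):
 for z,rr in ((.012,.031),(.04,.012)):
  P=np.array([w2px(c,(p[0]+dx/1e3+rr*np.cos(a),p[1]+rr*np.sin(a),z),R,t) for a in np.linspace(0,6.28,60)])
  cv2.polylines(im,[np.round(P*16).astype(np.int32)],True,col,1,cv2.LINE_AA,4)
a=np.hstack([c['img'][130:340,170:340],im[130:340,170:340]])
cv2.imwrite('pics/o20.png',cv2.convertScaleAbs(cv2.resize(a,None,fx=2.3,fy=2.3),alpha=2))
"
```

```text
30.6 tcp [0.5135 0.2471 0.0238] yaw 0.06 tilt [ 0.0023 -1.      0.0018] F [ 0.  -0.5 -0.9] g 87.1 j [  42.   29.  -21.    0.  -40. -132.]
```

View pics/o20.png

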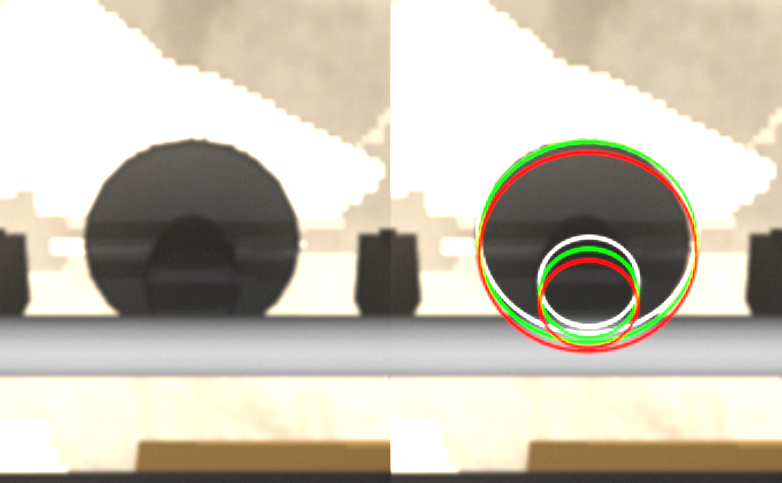

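Call:
play_rows(
  deltas=[0, 0.3, 3, 0, 0, 0, 0, 2.5, 0, 0, 0, 0, 0, 0, 0, 255, 0, 0, 0, 0, 255, 0, 0, 0, 0, 255, 0, 0, 0, 0, 255, 0, 0, 0, 0, 255, 0, 0, 0, 0, 255, 0, 0, 0, 0, 255, 0, 0, 0, 0],
)

```text
time_s: 31.65
tcp_pos: [0.5129, 0.2464, 0.0168]
ee_rot: [[1.0, -0.0, -0.001], [0.001, -0.0, 1.0], [-0.0, -1.0, -0.0]]
wrist_force: [0.3, 0.5, -0.5]
gripper_width: 0.45
```

Call:
play_rows(
  deltas=[255, 0, 0, 0, 0, 255, 0, 0, 0, 0, 255, 0, 0, 0, 0, 255, 0, 0, 0, 0, 255, 0, 0, 0, 0, 255, 0, 0, 0, 0, 255, 0, 0, 0, 0, 255, 0, 0, 0, 0, 255, 0, 0, 0, 0, 255, 0, 0, 0, 0],
)

```text
time_s: 32.65
tcp_pos: [0.513, 0.2464, 0.0169]
ee_rot: [[1.0, 0.0, -0.001], [0.001, 0.0, 1.0], [0.0, -1.0, 0.0]]
wrist_force: [-0.1, 0.2, -0.0]
gripper_width: 0.267
```

```bash
python3 -c "
from w import *
s,c=look('w','w21');cv2.imwrite('pics/o21.png',cv2.convertScaleAbs(cv2.resize(c['img'][130:340,140:360],None,fx=2.3,fy=2.3),alpha=2))"
```

```text
32.65 tcp [0.513  0.2464 0.0169] yaw 0.05 tilt [ 1.e-04 -1.e+00  0.e+00] F [-0.1  0.2 -0. ] g 23.2 j [  42.   30.  -21.    0.  -39. -132.]
```

View pics/o21.png

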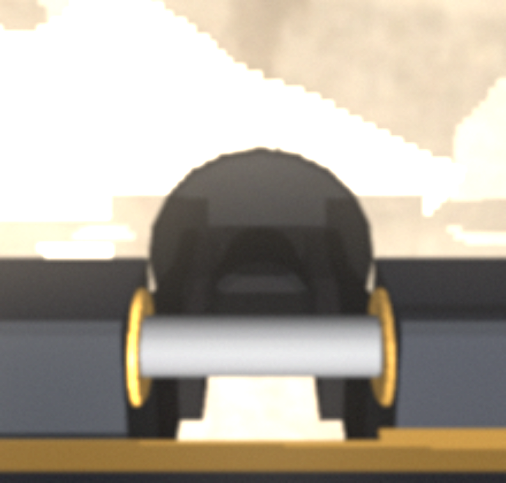

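Call:
play_rows(
  deltas=[255, 0, -25, 0, 0, 255, 0, -45, 0, 0, 255, 0, -45, 0, 0, 255, 0, -45, 0, 0, 255, 0, -45, 0, 0, 255, -20, 0, -40, 0, 255, -20, 0, -40, 0, 255, -20, 0, -45, 0, 255, -20, 0, -45, 0, 255, -20, 0, -45, 0],
)

```text
time_s: 33.7
tcp_pos: [0.4116, 0.0297, 0.2218]
ee_rot: [[1.0, -0.0, -0.002], [0.002, -0.0, 1.0], [-0.0, -1.0, -0.0]]
wrist_force: [1.3, -0.1, 0.1]
gripper_width: 0.265
```

Call:
play_rows(
  deltas=[255, 0, 0, -45, 0, 255, 0, 0, -45, 0, 255, 0, 0, -45, 0, 255, 0, 0, -45, 0, 255, 0, 0, -45, 0, 255, 8, 0, -45, 0, 255, 8, 0, -45, 0, 255, 8, 0, -45, 0, 255, 9, 0, -45, 0, 255, 9, 0, 0, 0],
)

```text
time_s: 34.7
tcp_pos: [0.4549, -0.378, 0.2205]
ee_rot: [[1.0, -0.002, 0.005], [-0.005, -0.0, 1.0], [-0.002, -1.0, -0.0]]
wrist_force: [-0.8, 0.4, -0.7]
gripper_width: 0.266
```

Call:
play_rows(
  deltas=[255, 0, 10, 0, 0, 255, 0, 10, 0, 0, 255, 0, 10, 0, 0, 255, 0, 0, 0, 0, 255, 0, 0, 0, 0, 255, 0, 0, 0, 0, 255, 0, 0, 0, 0, 255, 0, 0, 0, 0, 255, 0, 0, 0, 0, 255, 0, 0, 0, 0],
)

```text
time_s: 35.7
tcp_pos: [0.4554, -0.3737, 0.192]
ee_rot: [[1.0, 0.0, -0.001], [0.001, -0.0, 1.0], [0.0, -1.0, -0.0]]
wrist_force: [-0.4, -0.5, 0.3]
gripper_width: 0.262
```

```bash
python3 -c "
from w import *
s,c=look('w','w22');R,t=wristRT(s,c);im=c['img'].copy();p=s['tcp_pos']
for dx,col in ((-3,(255,255,255)),(0,(0,255,0)),(3,(0,0,255))):
 for x,y,z,rr in ((.4543,-.374,.139,.03),(p[0],p[1],p[2]-.005,.031)):
  P=np.array([w2px(c,(x+dx/1e3+rr*np.cos(a),y+rr*np.sin(a),z),R,t) for a in np.linspace(0,6.28,60)])
  cv2.polylines(im,[np.round(P*16).astype(np.int32)],True,col,1,cv2.LINE_AA,4)
a=np.hstack([c['img'][130:340,170:340],im[130:340,170:340]])
cv2.imwrite('pics/o22.png',cv2.convertScaleAbs(cv2.resize(a,None,fx=2.3,fy=2.3),alpha=1.7))
"
```

```text
35.7 tcp [ 0.4554 -0.3737  0.192 ] yaw 0.04 tilt [ 3.e-04 -1.e+00 -1.e-04] F [-0.4 -0.5  0.3] g 22.8 j [-24.  20.  -7.  -0. -63. -66.]
```

View pics/o22.png

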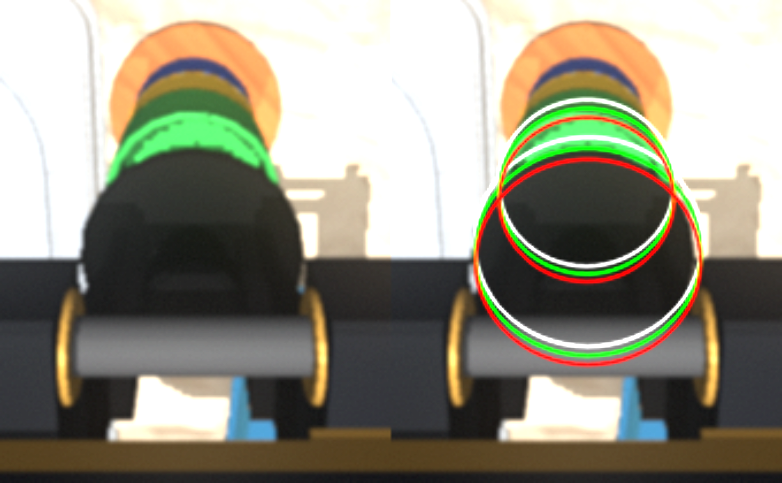

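Call:
play_rows(
  deltas=[255, -0.5, 12, 0, 0, 255, 0, 10, 0, 0, 255, 0, 7, 0, 0, 255, 0, 5, 0, 0, 255, 0, 3, 0, 0, 255, 0, 2, 0, 0, 255, 0, 2, 0, 0, 255, 0, 1.5, 0, 0, 255, 0, 0, 0, 0, 255, 0, 0, 0, 0],
)

```text
time_s: 36.75
tcp_pos: [0.455, -0.3737, 0.1495]
ee_rot: [[1.0, 0.0, -0.001], [0.001, -0.0, 1.0], [0.0, -1.0, -0.0]]
wrist_force: [-0.5, -0.1, -0.3]
gripper_width: 0.267
```

```bash
python3 -c "
from w import *
s,c=look('w','w23')
cv2.imwrite('pics/o23.png',cv2.convertScaleAbs(cv2.resize(c['img'][100:340,140:370],None,fx=2.3,fy=2.3),alpha=1.7))
"
```

```text
36.75 tcp [ 0.455  -0.3737  0.1495] yaw 0.05 tilt [ 3.e-04 -1.e+00 -2.e-04] F [-0.5 -0.1 -0.3] g 23.2 j [-24.  22. -11.   0. -57. -66.]
```

View pics/o23.png

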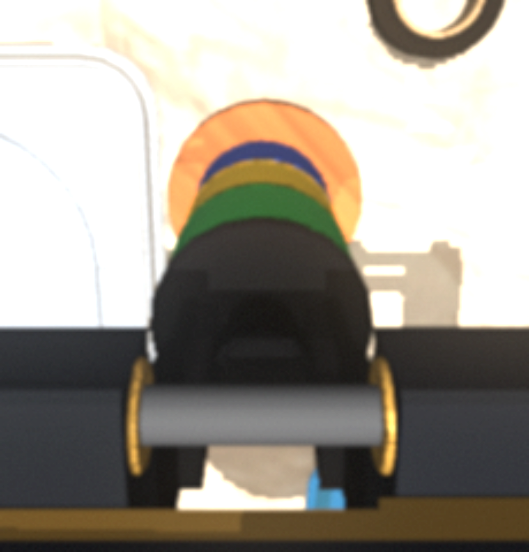

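Call:
play_rows(
  deltas=[255, 0, 0.6, 0, 0, 255, 0, 0, 0, 0, 0, 0, 0, 0, 0, 0, 0, 0, 0, 0, 0, 0, 0, 0, 0, 0, 0, 0, 0, 0, 0, 0, 0, 0, 0, 0, 0, 0, 0, 0, 0, 0, 0, 0, 0, 0, 0, 0, 0, 0],
)

```text
time_s: 37.8
tcp_pos: [0.4549, -0.3737, 0.1487]
ee_rot: [[1.0, -0.0, -0.001], [0.001, 0.0, 1.0], [-0.0, -1.0, 0.0]]
wrist_force: [0.4, -0.1, 0.6]
gripper_width: 0.907
```

Call:
play_rows(
  deltas=[0, 0, -15, 0, 0, 0, 0, -30, 0, 0, 0, 0, -45, 0, 0, 0, -10, -20, 45, 0, 0, -10, 0, 45, 0, 0, -10, 0, 45, 0, 0, -10, 0, 45, 0, 0, -10, 0, 45, 0, 0, 0, 0, 45, 0, 0, 0, 0, 0, 0],
)

```text
time_s: 38.8
tcp_pos: [0.4045, -0.1002, 0.2593]
ee_rot: [[1.0, 0.002, -0.008], [0.008, 0.001, 1.0], [0.002, -1.0, 0.001]]
wrist_force: [0.2, -0.7, 1.4]
gripper_width: 1.0
```

```bash
python3 -c "
from w import *
st()
for n in ('scene','top'):
  c=eyes.capture(n);cv2.imwrite(f'pics/{n}24.png',c['img']); 
  m=cv2.inRange(c['img'],(0,0,0),(75,75,75))
  for z in (.132,.139): print(n,z,fit(c,m,LID,.454,-.374,z,pad=5))
  if n=='scene': cv2.imwrite('pics/s24.png',cv2.resize(c['img'][80:220,240:400],None,fx=4,fy=4))
  else: cv2.imwrite('pics/t24.png',cv2.resize(c['img'][140:260,100:420],None,fx=2.5,fy=2.5))
"
```

```text
38.8 tcp [ 0.4045 -0.1002  0.2593] yaw 0.46 tilt [ 0.0021 -1.      0.001 ] F [ 0.2 -0.7  1.4] g 87.0 j [  9.  -1. -23.  -0. -68. -98.]
scene 0.132 (array([ 0.45289087, -0.37335671]), np.float64(41.258823529411764), np.float64(193.0))
scene 0.139 (array([ 0.44343618, -0.3598781 ]), np.float64(41.627450980392155), np.float64(190.0))
top 0.132 (array([ 0.45427158, -0.37152982]), np.float64(174.31764705882352), np.float64(658.0))
top 0.139 (array([ 0.45347102, -0.36835967]), np.float64(163.76862745098038), np.float64(651.0))
```

View pics/s24.png

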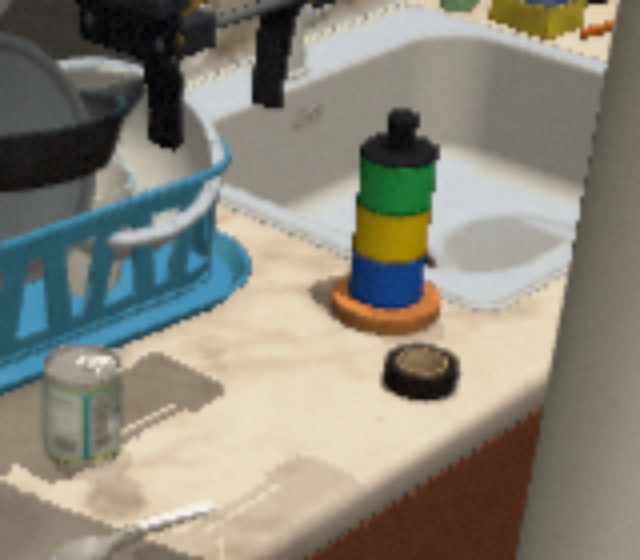

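View pics/t24.png

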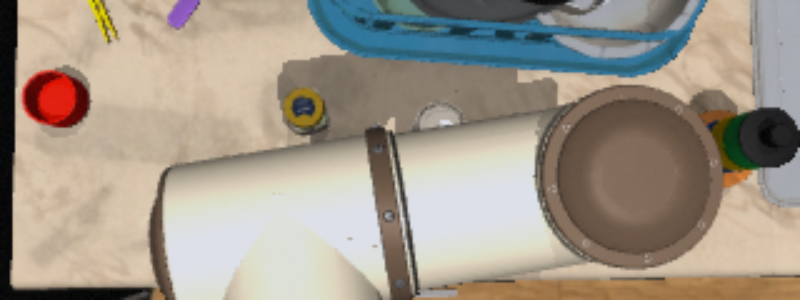

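Call:
play_rows(
  deltas=[0, 0, 0, 0, 0, 0, 0, 0, 0, 0, 0, 0, 0, 0, 0, 0, 0, 0, 0, 0, 0, 0, 0, 0, 0, 0, 0, 0, 0, 0, 0, 0, 0, 0, 0, 0, 0, 0, 0, 0, 0, 0, 0, 0, 0, 0, 0, 0, 0, 0],
)

```text
time_s: 39.9
tcp_pos: [0.4048, -0.1039, 0.2587]
ee_rot: [[1.0, 0.0, -0.001], [0.001, -0.0, 1.0], [0.0, -1.0, -0.0]]
wrist_force: [-1.6, 0.0, 0.8]
gripper_width: 0.998
```

```bash
python3 -c "
from w import *
st(); print(r.finish_job())"
```

```text
39.9 tcp [ 0.4048 -0.1039  0.2587] yaw 0.05 tilt [ 0. -1. -0.] F [-1.6  0.   0.8] g 86.8 j [  8.  -0. -23.   0. -68. -98.]
the job is handed in; nothing more can be done
None
```

I built the tower on the stand in the order blue, yellow, green, then lid, and handed the job in at about 40 s. No verdict was reported.

- **Tower:** The last scene picture shows it upright with no gaps. Each piece went down to its seated height with almost no force at the wrist. For the blue and green pots, the camera fits matched the seated height better than an unseated one. All the pieces measured within about 2 mm of one axis.
- **Weaker checks:** The scene-camera fit of the lid hardly told seated from unseated. The top-camera fit even leaned slightly towards unseated, but the arm and dark surroundings disturbed that view. The yellow pot's scene fit was also poor because the arm hid part of it. For these two I relied on the seating height and the close-up scene view.
- **Bystanders:** The red pot, spice jar and tin look unmoved in the last pictures. The arm hid the shaker in the last top view, and I never measured any of the four after the start. The arm was never sent low next to any of them.
- **At hand-in:** The gripper was open, at rest and clear of everything.

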